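# Index the ornament stand

### The job

One of the two grey painting stands holds a glass ornament. Find that stand's hidden notch, which lies clockwise from where its knob stands now: feel for the drag falling away as you turn and the spring plunger drops in, and leave the knob resting there with the plunger fully in. Do not touch the glass, do not turn the knob of the empty stand, and leave the jar, brush and tin where they are.

Things in the scene. Friction and masses are not known exactly. Their poses are not given: they have to be found in the camera images.
- head: The stand holding the ornament: grey wedge-shaped block fixed to the bench, 210 long (x) by 100 wide (y) by 100 mm high. Origin: centre of underside; x from low front to high back. Its front face slopes 27 degrees, facing up and to -x, from 44 mm high at x=-100 to 100 mm high at x=+10 mm, then a flat top. Knob foot at x=-40, 75 mm up; ornament at x=+75 mm. The two stands swap left and right.
- knob_grip (a point): Grip point of the loaded stand's knob, on its turning axis, 39 mm out from the sloping face. z: the axis, outwards, 27 degrees from vertical; x along the bar, y across it; turns with the knob. Black knob: round skirt 50 mm across, top 12 mm above the face, with a bar grip 46 mm long, 14 mm thick, top 50 mm above the face.
- knob (a joint): Turn of the loaded stand's knob, rad, growing clockwise seen from outside the face; stops at 0 and 3.0; at 0 the bar runs straight up the slope. Starts at 0.1 to 0.4. Drag while turning 0.1 to 0.2 N m; held still between moves, friction can leave up to 0.2 N m either way. One hidden notch, its middle at 0.8 to 1.6, anew each time. Elsewhere it stays where let go. The ornament turns with it.
- plunger (a joint): Spring plunger's travel, m: under 0.0015 riding on the rim, 0.005 to 0.007 fully in. From 0.17 rad before the notch's middle the knob, held, pulls forward (clockwise) with 0.3 to 0.9 N m; let go there and the spring draws it to the middle and holds it. Past the middle it resists with up to 1.5 N m and, forced on, leaves the notch; then turn back.
- plunger_tail (a point): Outer end of the plunger's tail, a black button 16 mm across, 12 mm long, on the +y side wall of the loaded stand; its inner face stands 7 mm off the steel collar while the plunger rides, 1 to 2 mm when it is in. y points outwards.
- ornament: The blown-glass ornament and its turning seat, on the loaded stand's flat top. Origin on the seat's axis, 106 mm above the bench; z up. A blue ball 66 mm across, centre 55 mm above the origin, with a thin upright stem whose tip is 186 mm above the origin. Fragile: not to be touched.
- spare_head: The empty stand: same block, knob and plunger button, but its seat is bare (no ornament). To be left alone.
- spare_knob_grip (a point): Grip point of the empty stand's knob, same shape and frame as knob_grip.
- spare_knob_end (a point): Point at the end of the empty stand's knob bar, 23 mm from its axis; it moves if that knob is turned.
- paint_jar: Bystander: loose paint jar, 52 mm across, 75 mm tall, origin at the centre of its underside, beyond the stands.
- brush: Bystander: loose paint brush, 190 mm long, lying on the bench between the two stands; origin under its middle, x along it.
- tin: Bystander: loose flat tin, 68 mm across, 30 mm tall, origin at the centre of its underside, on the robot's left.

How it is judged:
By the outcome, as a careful person would: the job done as asked, in the order asked, and still so for the second after the job is handed in, with the robot touching nothing.
It also fails if it takes over 48 s, if anything falls off the work surface, if the arm or the gripper's body presses on something with over 40 N, if the wrist force passes 120 N, or if a joint passes its speed limit or range.

### The arm

A 7-joint arm with a two-finger parallel gripper is mounted at the origin on the work surface. World frame = base frame: x ahead of the robot, y to its left, z up, the work surface at z = 0. Lengths are in m, angles in rad, forces in N, time in s.
With the tool pointing down it reaches from about 0.425 to 0.875 m from the base axis. Payload 9.9 kg.
Tool frame: the origin (TCP) lies between the finger pads; the fingertips stand 17 mm ahead of it and the grasp point (between the pads) lies 2 mm behind it (bot.finger_overhang is the z of the fingertips in the tool frame, in m); z points along the fingers, y is the direction in which the jaws open and shut (so a half turn about z gives the same grasp; the last joint's range is limited). The gripper opens to 85 mm and grips with 20 to 120 N. Pads are 22 mm wide; open, the fingers measure 114 mm over their backs; the gripper's body (76 mm by 85 mm) begins 54 mm behind the grasp point. The pads swing forward as they close: fully open they stand 13 mm farther back than shut.
Start: joints at [1.027, 0.576, 0.025, 1.437, -0.015, 1.129, -0.057], TCP at [0.3, -0.605, 0.248] pointing down, gripper open.
Joint ranges: [-2.76, 2.76], [-0.34, 2.15], [-1.52, 1.57], [0.19, 2.46], [-1.09, 4.23], [0.17, 1.99], [-2.82, 2.82]. Speed limits (rad/s): [2.22, 2.22, 3.01, 3.01, 3.14, 3.14, 3.14].

### API

Orientations are given as a rotation vector (axis times angle).
In Python, from rig import bot gives the robot as it stands.
- The arm moves only by the tool play_rows, never from a script. Its argument "rows" is text: rows parted by semicolons, each of 7 numbers parted by spaces: the shift along the world's x, y, z in cm, then the turn, a rotation vector about the world's x, y, z in degrees, then the finger opening in cm, from 0 to 8.54. In form: x y z rx ry rz claw; .... A call has 1 to 12 rows; each row shifts and turns the commanded pose from where the row before left it; what a row does not reach is not made up. A row lasts 1/10 s, in which the tool goes at most 50 mm and 8.59 degrees, less where a joint would pass 70% of its speed; a pose out of reach is approached as far as the arm can. A call with a gripper value outside its range is refused whole. The fingers move at their own pace and stop on an object; "squeeze" is the grip in N (left out, the last holds). Time passes only in rows, so rows that do not move let the fingers close. It gives the time, the measured TCP pose, the force and the opening at its end, in the units of the state.
- bot.state(): the state, without advancing time (a new reading comes with each control period).
- bot.snapshot(name): name is "scene" or "top"; returns the picture (420x560x3 uint8, blue, green, red); there is no depth.
- bot.camera_info(name): a dict with "mtx" (3x3 intrinsics, pixels), "dist_coeffs" ([k1, k2, p1, p2, k3] as OpenCV has them; the pictures are not rectified), "world_to_cam" (4x4, takes a point from world to camera coordinates). Camera axes: x right, y down, z forward; pixel columns grow to the right and rows downward; lengths in m; the calibration is good to about 2 mm. A picture is of the moment at which its call begins. camera_info takes no time and is no camera call.
- bot.sign_off(): hands the job in, once; it reports no verdict.
The state is a dict: "t": time; "qpos": joint angles; "joint_velocities": joint speeds; "tau": joint torques, N m; "tcp_pos": TCP position; "eef_rot": TCP orientation; "contact_force": force on the tool from outside, world axes, zero at the start; "ft_torque": the same for the moment, N m; "gripper_width": finger opening in m.
Only numpy, scipy, OpenCV 4.12 (cv2) and the standard library are available. Lean on these libraries where they do the work, as an engineer would, in place of code of your own. Each camera call takes 0.05 s, during which the arm holds its last target.

## Working session

There is one attempt and no reset: what is moved stays moved. The work goes in short steps, Python scripts to look and compute and a tool call to move; the robot and the scene stay as the last step left them, time stands still between calls to the robot, and variables do not carry over. Pictures are saved under pics/ and viewed, and the job is handed in when it is done.

Besides the shell and the picture viewer there is one more tool, called after "Emit:" as name(argument=value, ...) on one line, values as JSON. play_rows: Moves the arm, as the interface text tells. Its arguments: {"type":"object","properties":{"rows":{"type":"string"},"squeeze":{"type":"number"}},"required":["rows"]}

```bash
mkdir -p pics; ls
python3 - <<'E'
from rig import bot
import cv2,numpy as np
np.set_printoptions(precision=4,suppress=True)
print(bot.state())
for n in ("scene","top"):
    cv2.imwrite(f"pics/{n}0.png",bot.snapshot(n)); c=bot.camera_info(n); print(n,c)
E
```

```text
pics
{'t': 0.0, 'qpos': array([ 1.0272,  0.5765,  0.0248,  1.4379, -0.015 ,  1.129 , -0.0565]), 'joint_velocities': array([ 0.    ,  0.0001, -0.0007, -0.    , -0.0018, -0.0004,  0.0006]), 'tau': array([ -0.0027, -76.5744,   2.2494, -28.5959,   0.015 ,   0.013 ,
         0.    ]), 'tcp_pos': array([ 0.2993, -0.6045,  0.2474]), 'eef_rot': array([-3.0573, -0.7156,  0.0008]), 'contact_force': array([ 0.7034, -0.5097, -0.6805]), 'ft_torque': array([ 0.0099, -0.0196,  0.0062]), 'gripper_width': 0.0854604135980643}
scene {'mtx': array([[428.4896,   0.    , 275.1418],
       [  0.    , 428.4896, 211.8275],
       [  0.    ,   0.    ,   1.    ]]), 'dist_coeffs': array([-0.0924,  0.    ,  0.    ,  0.    ,  0.    ]), 'world_to_cam': array([[ 0.403 ,  0.9152, -0.0107, -0.3476],
       [ 0.6412, -0.2907, -0.7102, -0.3147],
       [-0.653 ,  0.2793, -0.704 ,  1.5542],
       [ 0.    ,  0.    ,  0.    ,  1.    ]])}
top {'mtx': array([[433.4555,   0.    , 273.817 ],
       [  0.    , 433.4555, 209.5096],
       [  0.    ,   0.    ,   1.    ]]), 'dist_coeffs': array([-0.0618,  0.    ,  0.    ,  0.    ,  0.    ]), 'world_to_cam': array([[-0.029 , -0.9994, -0.02  ,  0.1377],
       [-0.9949,  0.0308, -0.096 ,  0.6713],
       [ 0.0966,  0.0172, -0.9952,  1.019 ],
       [ 0.    ,  0.    ,  0.    ,  1.    ]])}
```

View pics/scene0.png

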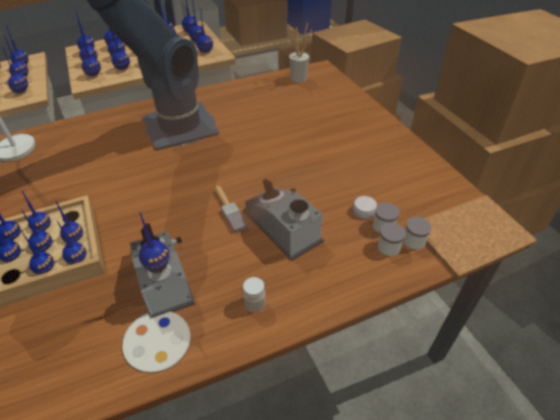

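View pics/top0.png

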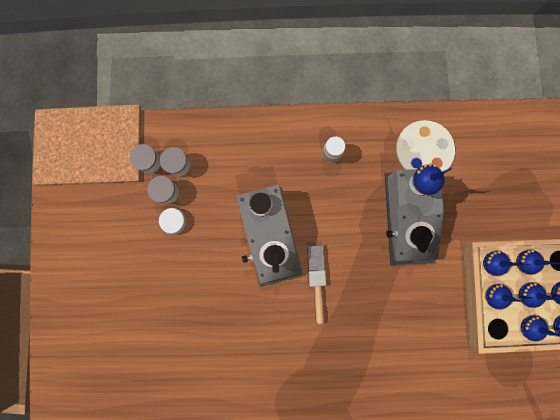

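Run:
```python
import cv2,numpy as np
a=cv2.imread('pics/top0.png')[150:280,360:490]; cv2.imwrite('pics/z1.png',cv2.resize(a,None,fx=4.5,fy=4.5,interpolation=cv2.INTER_CUBIC))
a=cv2.imread('pics/scene0.png')[205:325,110:230]; cv2.imwrite('pics/z2.png',cv2.resize(a,None,fx=4.5,fy=4.5,interpolation=cv2.INTER_CUBIC))
```

```text
(no output)
```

View pics/z1.png

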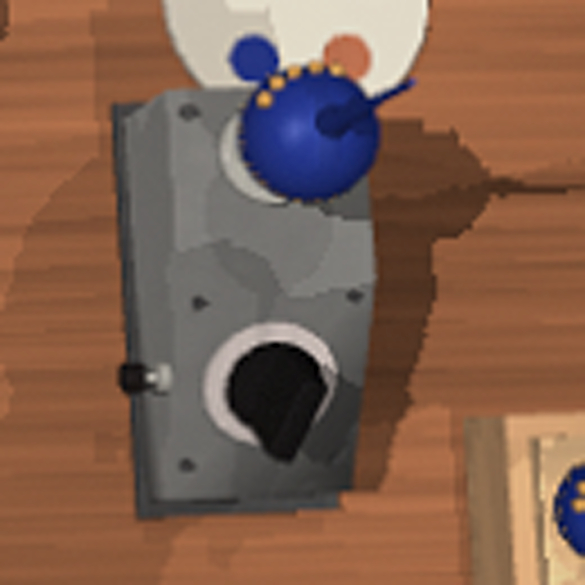

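View pics/z2.png

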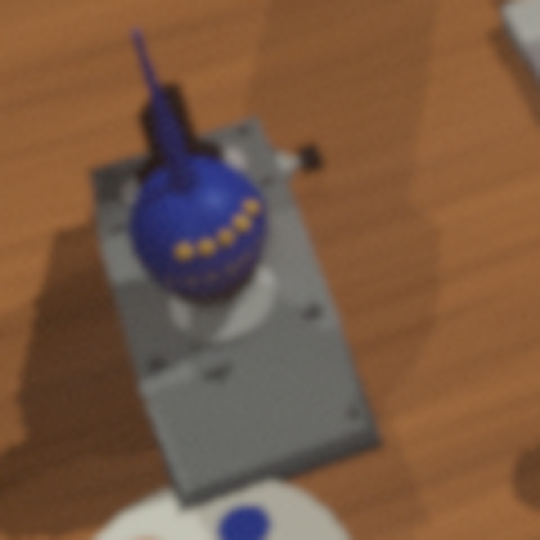

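```bash
cat > h.py <<'E'
from rig import bot
import cv2,numpy as np
from scipy.spatial.transform import Rotation as R
from scipy.optimize import least_squares
np.set_printoptions(precision=4,suppress=True)
CI={n:bot.camera_info(n) for n in("scene","top")}
def proj(n,P):
    c=CI[n];M=c["world_to_cam"]
    p,_=cv2.projectPoints(np.atleast_2d(P).astype(float),cv2.Rodrigues(M[:3,:3])[0],M[:3,3],c["mtx"],c["dist_coeffs"]);return p[:,0]
def z1(x,y,o=(360,150)):return np.array([(x+.5)/4.5-.5+o[0],(y+.5)/4.5-.5+o[1]])
def z2(x,y):return z1(x,y,(110,205))
def H(p,P):
    return R.from_euler('z',p[2]).apply(np.atleast_2d(P))+[p[0],p[1],0]
E
cat > fit.py <<'E'
from h import *
a=cv2.imread('pics/top0.png');
def ball(n,win):
    a=cv2.imread(f'pics/{n}0.png');hsv=cv2.cvtColor(a,cv2.COLOR_BGR2HSV)
    m=cv2.inRange(hsv,(105,110,40),(135,255,255));M=np.zeros_like(m);x0,y0,x1,y1=win;M[y0:y1,x0:x1]=m[y0:y1,x0:x1]
    M=cv2.morphologyEx(M,cv2.MORPH_OPEN,cv2.getStructuringElement(2,(9,9)))
    c=max(cv2.findContours(M,0,1)[0],key=cv2.contourArea);r=cv2.minEnclosingCircle(c);print(n,r,cv2.contourArea(c));return r[0]
bt=ball('top',(410,163,447,198));bs=ball('scene',(130,228,180,275))
obs=[('top',bt,(.075,0,.161)),('scene',bs,(.075,0,.161)),
('top',z1(165,92),(.105,.05,.1)),('top',z1(158,500),(-.1,.05,.044)),('top',z1(350,492),(-.1,-.05,.044)),('top',z1(374,280),(.01,-.05,.1)),
('top',z1(410,82),(.075,0,.292)),('scene',z2(136,32),(.075,0,.292)),('scene',z2(380,440),(.105,.05,.1)),('scene',z2(185,500),(.105,-.05,.1))]
def f(p):return np.concatenate([proj(n,H(p,P))[0]-u for n,u,P in obs])
s=least_squares(f,[.6,-.2,0],loss='soft_l1');p=s.x;print(p,np.degrees(p[2]));print(f(p).reshape(-1,2))
np.save('pose.npy',p)
ax=np.array([-np.sin(np.radians(27)),0,np.cos(np.radians(27))])
foot=np.array([-.04,0,.075]);print('grip',H(p,foot+.039*ax),'ball',H(p,[.075,0,.161]),'tail',H(p,[-.04,.07,.06]))
for n in('top','scene'):
    im=cv2.resize(cv2.imread(f'pics/{n}0.png'),None,fx=4,fy=4,interpolation=cv2.INTER_CUBIC)
    def L(A,B,c):
        q=np.round(proj(n,H(p,[A,B]))*4+1.5).astype(int);cv2.line(im,tuple(map(int,q[0])),tuple(map(int,q[1])),c,1)
    for y in(-.05,.05):
        pts=[(-.105,y,0),(-.1,y,.044),(.01,y,.1),(.105,y,.1),(.105,y,0)]
        for A,B in zip(pts,pts[1:]):L(A,B,(0,255,0))
    for x,z in((-.1,.044),(.01,.1),(.105,.1)):L((x,-.05,z),(x,.05,z),(0,255,0))
    u=np.array([np.cos(np.radians(27)),0,np.sin(np.radians(27))]);v=np.array([0,1,0])
    for q in(.15,.25,.35):
        d=u*np.cos(q)-v*np.sin(q);L(foot+.05*ax-.023*d,foot+.05*ax+.023*d,(0,255,255))
    L(foot,foot+.05*ax,(0,0,255));L((.075,0,.106),(.075,0,.292),(0,0,255))
    x,y=map(int,proj(n,H(p,[0,0,.09]))[0]*4);cv2.imwrite(f'pics/o_{n}.png',im[max(0,y-290):y+290,max(0,x-290):x+290])
E
python3 fit.py
```

```text
top ((428.60345458984375, 179.5), 14.815987586975098) 590.0
scene ((151.5, 251.5), 13.509356498718262) 345.5
[ 0.6432 -0.2175  0.002 ] 0.11705290271640688
[[ -0.8989  -0.3626]
 [  2.9345   4.4509]
 [  0.1383   1.2407]
 [  0.5102  -0.0484]
 [ -0.5133   0.2317]
 [ -0.2821  -0.7565]
 [  0.3028  -0.3668]
 [  0.3997   0.9295]
 [ -8.8546 -26.5594]
 [ -9.7081 -24.9369]]
grip [[ 0.5855 -0.2176  0.1097]] ball [[ 0.7182 -0.2174  0.161 ]] tail [[ 0.603  -0.1476  0.06  ]]
```

View pics/o_top.png

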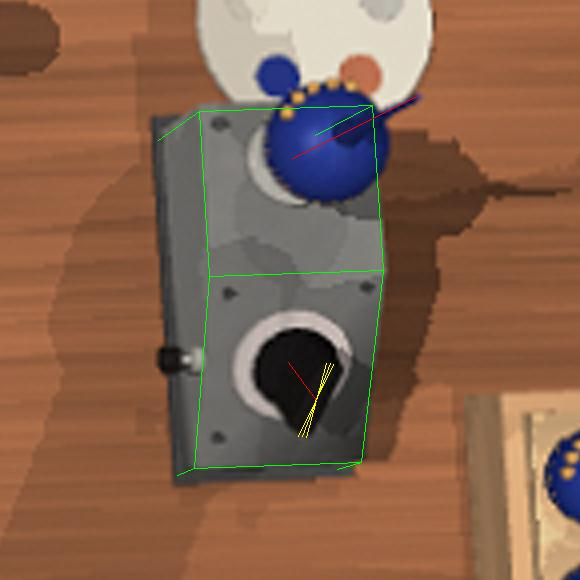

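View pics/o_scene.png

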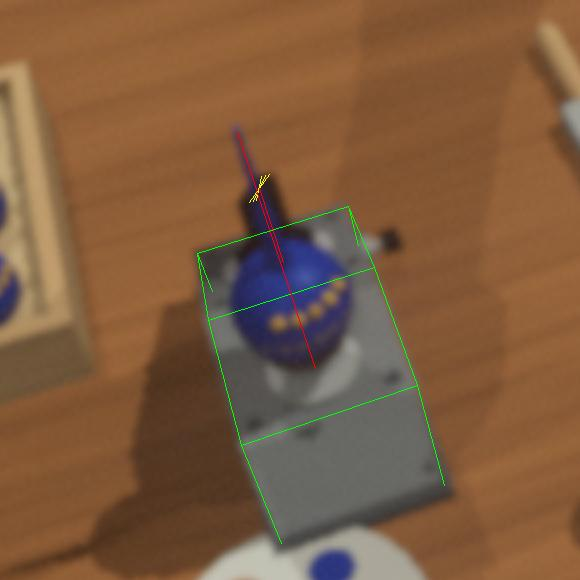

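```bash
python3 - <<'E'
import cv2,numpy as np
a=cv2.imread('pics/top0.png')[220:260,400:440].astype(float); a=np.clip(a*4,0,255).astype(np.uint8)
A=cv2.resize(a,None,fx=14,fy=14,interpolation=cv2.INTER_CUBIC)
cv2.imwrite('pics/z3.png',A)
E
sed -i "s/ball('scene',(130,228,180,275))/np.array(z2(199,229))/; s/,('scene',z2(380,440).*$/]/" fit.py; python3 fit.py
```

```text
top ((428.60345458984375, 179.5), 14.815987586975098) 590.0
[ 0.6426 -0.2177 -0.0021] -0.12279977044515746
[[-0.6576 -0.1048]
 [ 0.321   0.3318]
 [ 0.4129  1.3903]
 [ 0.4151  0.1097]
 [-0.5959  0.5658]
 [-0.1668 -0.4165]
 [ 0.5838 -0.0681]
 [ 0.0943  0.8113]]
grip [[ 0.5849 -0.2176  0.1097]] ball [[ 0.7176 -0.2179  0.161 ]] tail [[ 0.6027 -0.1476  0.06  ]]
```

View pics/z3.png

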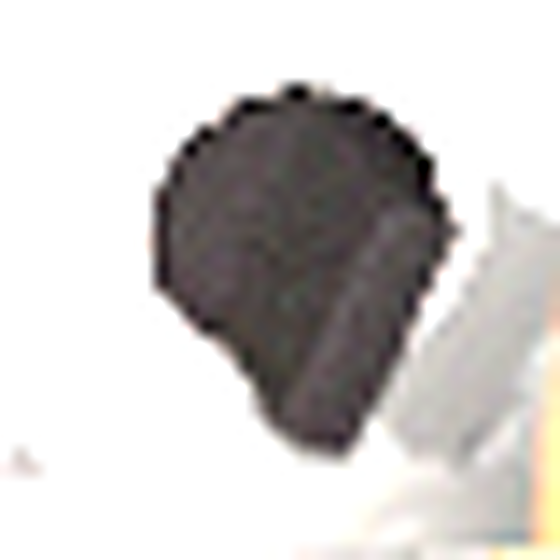

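```bash
cat >> h.py <<'E'
T=np.radians(27);ax=np.array([-np.sin(T),0,np.cos(T)]);foot=np.array([-.04,0,.075]);u=np.array([np.cos(T),0,np.sin(T)]);v=np.array([0,1.,0])
p=np.load('pose.npy')
def bar(q,h=.05,L=.023):
    d=u*np.cos(q)-v*np.sin(q);return H(p,[foot+h*ax-L*d,foot+h*ax+L*d])
E
python3 - <<'E'
from h import *
print('obs ends',np.array([315,430])/14-.5+[400,220],np.array([425,215])/14-.5+[400,220],np.degrees(np.arctan2(110,215)), 'edge',np.degrees(np.arctan2(110,210)))
for q in np.arange(.1,.5,.05):
    e=proj('top',bar(q));d=e[1]-e[0];print(q,e.ravel(),np.degrees(np.arctan2(d[0],-d[1])))
E
```

```text
obs ends [422.     250.2143] [429.8571 234.8571] 27.0955524937518 edge 27.64597536373868
0.1 [423.4683 253.1827 427.5398 234.51  ] 12.300564687455786
0.15000000000000002 [422.9687 253.1414 428.0476 234.5536] 15.282390033906719
0.20000000000000004 [422.4753 253.0773 428.5489 234.6209] 18.21524638615152
0.25000000000000006 [421.9892 252.9905 429.0424 234.7116] 21.099641013798102
0.30000000000000004 [421.5117 252.8812 429.5267 234.8255] 23.936570331603765
0.3500000000000001 [421.0439 252.7497 430.0007 234.9623] 26.72746235987646
0.40000000000000013 [420.5868 252.5963 430.4631 235.1216] 29.474120302570313
0.45000000000000007 [420.1418 252.4213 430.9129 235.303 ] 32.178668869145234
```

```bash
cat >> h.py <<'E'
Rz=R.from_euler('z',p[2])
def Rt(q,s=-1):
    x=s*Rz.apply(u*np.cos(q)-v*np.sin(q));z=-Rz.apply(ax);return R.from_matrix(np.stack([x,np.cross(z,x),z],1))
AX=Rz.apply(ax)
def gp(h):return H(p,foot+h*ax)[0]
def delta(h,q,s=-1,st=None):
    st=st or bot.state()
    dr=(Rt(q,s)*R.from_rotvec(st['eef_rot']).inv()).as_rotvec(degrees=True)
    return (gp(h)-st['tcp_pos'])*100,dr
E
python3 - <<'E'
from h import *
print(delta(.15,.36),np.linalg.norm(delta(.15,.36)[1]), gp(.15),AX,delta(.15,.36,1))
E
```

```text
(array([23.5089, 38.7072, -3.8873]), array([-31.2076, -13.63  , 129.9121])) 134.30127583501113 [ 0.5345 -0.2175  0.2087] [-0.454  0.001  0.891] (array([23.5089, 38.7072, -3.8873]), array([ 10.9523, -25.4834, -46.2225]))
```

Emit:
play_rows(rows="0 0 3.5 0 0 0 8.54;0 0 3.5 0 0 0 8.54;0 0 3.5 0 0 0 8.54;0 0 3.5 0 0 0 8.54;1.8 3 0 -1.84 -0.8 7.64 8.54;1.8 3 0 -1.84 -0.8 7.64 8.54;1.8 3 0 -1.84 -0.8 7.64 8.54;1.8 3 0 -1.84 -0.8 7.64 8.54;1.8 3 0 -1.84 -0.8 7.64 8.54;1.8 3 0 -1.84 -0.8 7.64 8.54;1.8 3 0 -1.84 -0.8 7.64 8.54;1.8 3 0 -1.84 -0.8 7.64 8.54", squeeze=40)

```text
t: 1.3
tcp_pos: [0.444, -0.3632, 0.3881]
eef_rot: [2.066, 2.002, 0.069]
contact_force: [0.0, -0.7, 0.1]
gripper_width: 0.0857
```

Run:
```python
from h import *
s=bot.state();print(s['t'],s['qpos'],s['tcp_pos']);print(delta(.15,.36),delta(.15,.36,1))
```

```text
1.3 [ 0.8238  0.1951 -0.2775  1.6982  0.0836  0.9893  0.4902] [ 0.444  -0.3632  0.3881]
(array([  9.0485,  14.5772, -17.9474]), array([-16.4584,  -7.1093,  68.4391])) (array([  9.0485,  14.5772, -17.9474]), array([  42.9179,  -18.2367, -101.6981]))
```

Emit:
play_rows(rows="1.5 2.4 0 -1.83 -0.79 7.6 8.54;1.5 2.4 0 -1.83 -0.79 7.6 8.54;1.5 2.4 0 -1.83 -0.79 7.6 8.54;1.5 2.4 0 -1.83 -0.79 7.6 8.54;1.5 2.4 0 -1.83 -0.79 7.6 8.54;1.5 2.5 0 -1.83 -0.79 7.6 8.54;0 0 0 -1.83 -0.79 7.6 8.54;0 0 0 -1.83 -0.79 7.6 8.54;0 0 0 -1.83 -0.79 7.6 8.54;0 0 0 0 0 0 8.54;0 0 0 0 0 0 8.54")

```text
t: 2.4
tcp_pos: [0.5332, -0.2203, 0.388]
eef_rot: [0.499, 2.63, 0.115]
contact_force: [-0.5, -0.2, -0.7]
gripper_width: 0.0851
```

Run:
```python
from h import *
s=bot.state();print(s['t'],s['qpos'],s['tcp_pos']);print(delta(.15,.36))
```

```text
2.4 [ 0.9207  0.1546 -0.587   1.8351 -0.1061  0.7365  1.6168] [ 0.5332 -0.2203  0.388 ]
(array([  0.1293,   0.2859, -17.9343]), array([-0.211 , -0.0624,  0.6983]))
```

Lower to 150 mm out along the axis, then to about 80 mm, and look before the fingers go over the bar.

Emit:
play_rows(rows="0 0 -3 -0.2 0 0.7 8.54;0.1 0.3 -3 0 0 0 8.54;0 0 -3 0 0 0 8.54;0 0 -3 0 0 0 8.54;0 0 -3 0 0 0 8.54;0 0 -2.9 0 0 0 8.54;1.1 0 -2 0 0 0 8.54;1.1 0 -2.1 0 0 0 8.54;0 0 0 0 0 0 8.54;0 0 0 0 0 0 8.54")

```text
t: 3.4
tcp_pos: [0.5544, -0.2168, 0.1727]
eef_rot: [0.476, 2.636, 0.114]
contact_force: [0.6, -0.1, 0.2]
gripper_width: 0.0853
```

Run:
```python
from h import *
s=bot.state();print(s['t'],s['qpos'],s['tcp_pos'],s['contact_force']);print(delta(.038,.36))
for n,w in (("scene",(205,325,90,230)),("top",(150,280,360,490))):
    a=bot.snapshot(n);a=a[w[0]:w[1],w[2]:w[3]];cv2.imwrite(f'pics/a_{n}.png',cv2.resize(np.clip(a*1.6,0,255).astype(np.uint8),None,fx=4,fy=4,interpolation=cv2.INTER_CUBIC))
```

```text
3.4 [ 0.751   0.4391 -0.4921  2.1301  0.2762  0.1791  1.2979] [ 0.5544 -0.2168  0.1727] [ 0.6219 -0.0942  0.2179]
(array([ 3.0946, -0.0753, -6.3815]), array([ 0.0574, -0.1615, -0.2751]))
```

View pics/a_top.png

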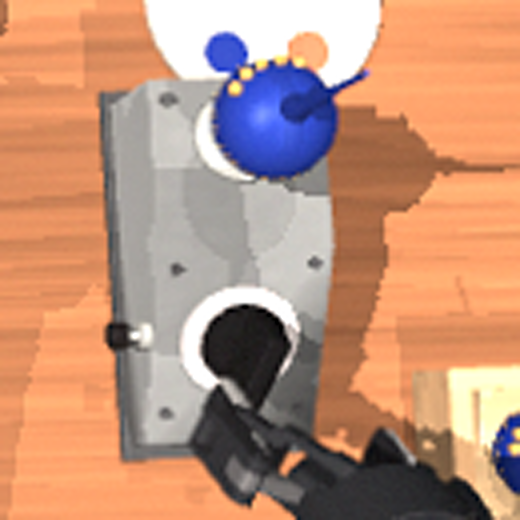

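View pics/a_scene.png

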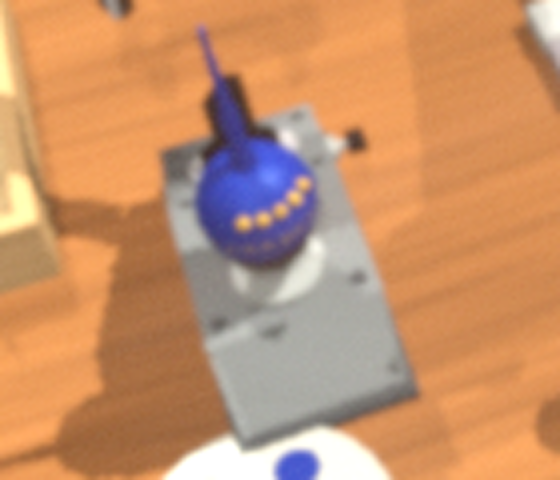

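Run:
```python
from h import *
s=bot.state();Q=R.from_rotvec(s['eef_rot'])
print(Q.as_matrix(),s['qpos'])
for y in(-.05,-.0425,0,.0425,.05):
    print(y,(proj('top',s['tcp_pos']+Q.apply([0,y,.004]))[0]-[360,150])*4)
print((proj('top',bar(.36))-[360,150])*4)
```

```text
[[-0.8352  0.3123  0.4526]
 [ 0.3496  0.9369 -0.0011]
 [-0.4244  0.1573 -0.8917]] [ 0.7518  0.4376 -0.4921  2.13    0.2766  0.179   1.2978]
-0.05 [379.8817 445.8605]
-0.0425 [367.3754 441.9203]
0 [295.7688 419.3633]
0.0425 [222.9291 396.4233]
0.05 [209.9493 392.336 ]
[[243.8062 410.8831]
 [280.3766 339.9693]]
```

Emit:
play_rows(rows="0.5 0 -1 0 0 0 8.54;0.5 0 -0.9 0 0 0 8.54;0.5 0 -0.9 0 0 0 8.54;0 0 0 0 0 0 8.54")

```text
t: 3.9
tcp_pos: [0.5692, -0.218, 0.1447]
eef_rot: [0.476, 2.635, 0.112]
contact_force: [-0.1, 0.1, -0.5]
gripper_width: 0.0851
```

Run:
```python
from h import *
s=bot.state();print(s['t'],s['qpos'],s['tcp_pos'],s['contact_force']);print(delta(.038,.36))
```

```text
3.9 [ 0.797   0.5197 -0.5904  2.1253  0.8478  0.1768  0.7388] [ 0.5692 -0.218   0.1447] [-0.1047  0.0711 -0.5237]
(array([ 1.6146,  0.0408, -3.5875]), array([ 0.1429, -0.151 , -0.2512]))
```

Emit:
play_rows(rows="0.4 0 -0.9 0 0 0 8.54;0.4 0 -0.9 0 0 0 8.54;0.4 0 -0.9 0 0 0 8.54;0.4 0 -0.9 0 0 -0.2 8.54;0 0 0 0 0 0 8.54;0 0 0 0 0 0 8.54")

```text
t: 4.5
tcp_pos: [0.5851, -0.2178, 0.1094]
eef_rot: [0.479, 2.634, 0.11]
contact_force: [-0.4, -0.4, 0.2]
gripper_width: 0.0853
```

Run:
```python
from h import *
s=bot.state();print(s['t'],s['qpos'],s['tcp_pos'],s['contact_force'],s['ft_torque']);print(delta(.038,.36))
for n,w in (("top",(150,280,360,490)),):
    a=bot.snapshot(n);a=a[w[0]:w[1],w[2]:w[3]];cv2.imwrite(f'pics/b_{n}.png',cv2.resize(np.clip(a*2.5,0,255).astype(np.uint8),None,fx=4,fy=4,interpolation=cv2.INTER_CUBIC))
```

```text
4.5 [ 0.7742  0.5999 -0.594   2.1223  1.3231  0.1785  0.2722] [ 0.5851 -0.2178  0.1094] [-0.3742 -0.3505  0.2023] [-0.0671  0.4427  0.0082]
(array([ 0.021 ,  0.0211, -0.059 ]), array([ 0.1874, -0.1399, -0.0962]))
```

View pics/b_top.png

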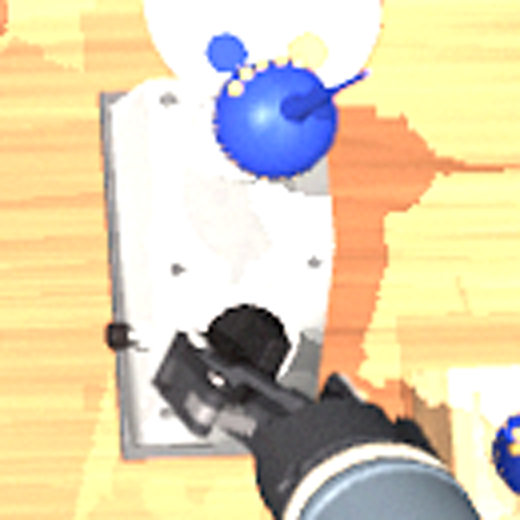

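Emit:
play_rows(rows="0 0 0 0 0 0 5;0 0 0 0 0 0 3;0 0 0 0 0 0 1.8;0 0 0 0 0 0 1;0 0 0 0 0 0 1;0 0 0 0 0 0 1", squeeze=25)

```text
t: 5.15
tcp_pos: [0.5848, -0.2187, 0.1087]
eef_rot: [0.48, 2.635, 0.109]
contact_force: [-3.0, -3.5, 3.8]
gripper_width: 0.0136
```

```bash
cat > rd.py <<'E'
from h import *
F=[];W=[]
for _ in range(1):
    s=bot.state()
st=s;Q=R.from_rotvec(s['eef_rot'])
# q angle from tool x = -d
x=-Q.as_matrix()[:,0];x=Rz.inv().apply(x);q=np.arctan2(-x@v,x@u)
o=s['tcp_pos']-gp(.038)
print('t%.2f q=%.3f w=%.4f'%(s['t'],q,s['gripper_width']),'F',s['contact_force'],'M',s['ft_torque'],'M.cw=%.3f'%(-s['ft_torque']@AX),'off mm',o*1e3,'qp',s['qpos'])
# tau along
print('tilt err deg',np.degrees(np.arccos(min(1,-Q.as_matrix()[:,2]@AX))))
E
python3 rd.py
```

```text
t5.15 q=0.358 w=0.0136 F [-2.9539 -3.465   3.8317] M [-0.415   0.7777 -0.0483] M.cw=-0.146 off mm [-0.4902 -1.0967 -0.1787] qp [ 0.7748  0.6012 -0.5934  2.1224  1.3303  0.1792  0.2656]
tilt err deg 0.25553775457969413
```

Emit:
play_rows(rows="-0.04 -0.11 -0.02 0 0 0 1;0 0 0 1.36 0 -2.67 1;0 0 0 1.36 0 -2.67 1;0 0 0 1.36 0 -2.67 1", squeeze=40)

```text
t: 5.55
tcp_pos: [0.5848, -0.2188, 0.1087]
eef_rot: [0.687, 2.594, 0.161]
contact_force: [-3.7, -0.8, 5.4]
gripper_width: 0.0133
```

```bash
python3 rd.py
```

```text
t5.55 q=0.516 w=0.0133 F [-3.6982 -0.788   5.4227] M [0.0075 0.5581 0.1115] M.cw=-0.096 off mm [-0.53   -1.1963 -0.1797] qp [ 0.7776  0.6019 -0.5953  2.122   1.324   0.1781  0.1156]
tilt err deg 0.167194510035128
```

Emit:
play_rows(rows="0 0 0 1.36 0 -2.67 1;0 0 0 1.36 0 -2.67 1")

```text
t: 5.75
tcp_pos: [0.5848, -0.2188, 0.1087]
eef_rot: [0.824, 2.559, 0.194]
contact_force: [-3.7, -1.0, 4.9]
gripper_width: 0.0132
```

```bash
python3 rd.py
```

```text
t5.75 q=0.620 w=0.0132 F [-3.6711 -0.9996  4.8738] M [-0.0728  0.5626  0.1342] M.cw=-0.153 off mm [-0.5521 -1.2201 -0.1882] qp [ 0.7777  0.6019 -0.5952  2.1217  1.3206  0.1779  0.0144]
tilt err deg 0.17461158710725946
```

Emit:
play_rows(rows="0 0 0 0.68 0 -1.34 1;0 0 0 0.68 0 -1.34 1")

```text
t: 5.95
tcp_pos: [0.5848, -0.2188, 0.1086]
eef_rot: [0.89, 2.54, 0.21]
contact_force: [-3.7, -0.6, 6.5]
gripper_width: 0.0133
```

```bash
python3 rd.py
```

```text
t5.95 q=0.672 w=0.0133 F [-3.7033 -0.6021  6.4579] M [-0.0145  0.6181  0.135 ] M.cw=-0.128 off mm [-0.5577 -1.2391 -0.2166] qp [ 0.7776  0.602  -0.595   2.1216  1.3194  0.1778 -0.0359]
tilt err deg 0.17938334526396096
```

Emit:
play_rows(rows="0 0 0 0.68 0 -1.34 1;0 0 0 0.68 0 -1.34 1")

```text
t: 6.15
tcp_pos: [0.5848, -0.2188, 0.1087]
eef_rot: [0.958, 2.518, 0.226]
contact_force: [-3.5, -0.5, 6.0]
gripper_width: 0.0132
```

```bash
python3 rd.py
```

```text
t6.15 q=0.724 w=0.0132 F [-3.513  -0.5368  6.0412] M [-0.018   0.5634  0.101 ] M.cw=-0.099 off mm [-0.5505 -1.2564 -0.1921] qp [ 0.7775  0.6019 -0.5948  2.1215  1.3182  0.1778 -0.087 ]
tilt err deg 0.18300872743857927
```

Emit:
play_rows(rows="0 0 0 0.68 0 -1.34 1;0 0 0 0.68 0 -1.34 1")

```text
t: 6.35
tcp_pos: [0.5848, -0.2188, 0.1087]
eef_rot: [1.025, 2.495, 0.242]
contact_force: [-3.2, -1.1, 5.0]
gripper_width: 0.0134
```

```bash
python3 rd.py
```

```text
t6.35 q=0.777 w=0.0134 F [-3.1944 -1.0906  4.9504] M [ 0.058   0.5821 -0.0124] M.cw=0.037 off mm [-0.5631 -1.2686 -0.1981] qp [ 0.7775  0.6019 -0.5947  2.1214  1.3169  0.1777 -0.1383]
tilt err deg 0.18601232713569613
```

Emit:
play_rows(rows="0 0 0 0.34 0 -0.67 1;0 0 0 0.34 0 -0.67 1")

```text
t: 6.55
tcp_pos: [0.5848, -0.2189, 0.1087]
eef_rot: [1.057, 2.484, 0.25]
contact_force: [-4.1, -0.9, 6.4]
gripper_width: 0.0134
```

```bash
python3 rd.py
```

```text
t6.55 q=0.803 w=0.0134 F [-4.0731 -0.8644  6.4114] M [0.0777 0.5741 0.0387] M.cw=0.000 off mm [-0.5603 -1.3022 -0.1859] qp [ 0.7775  0.6019 -0.5946  2.1214  1.3163  0.1776 -0.1635]
tilt err deg 0.18682639263853565
```

Emit:
play_rows(rows="0 0 0 0.34 0 -0.67 1;0 0 0 0.34 0 -0.67 1")

```text
t: 6.75
tcp_pos: [0.5847, -0.2188, 0.1086]
eef_rot: [1.091, 2.471, 0.258]
contact_force: [-4.5, -1.4, 5.8]
gripper_width: 0.0129
```

```bash
python3 rd.py
```

```text
t6.75 q=0.829 w=0.0129 F [-4.4536 -1.3739  5.7514] M [ 0.0748  0.5114 -0.0677] M.cw=0.094 off mm [-0.5862 -1.267  -0.2107] qp [ 0.7774  0.6019 -0.5946  2.1214  1.3157  0.1776 -0.1891]
tilt err deg 0.1911355024546496
```

Emit:
play_rows(rows="0 0 0 0.34 0 -0.67 1;0 0 0 0.34 0 -0.67 1")

```text
t: 6.95
tcp_pos: [0.5848, -0.2189, 0.1087]
eef_rot: [1.124, 2.458, 0.266]
contact_force: [-2.4, -0.9, 5.0]
gripper_width: 0.0134
```

```bash
python3 rd.py
```

```text
t6.95 q=0.855 w=0.0134 F [-2.4373 -0.9176  4.9937] M [ 0.096   0.5572 -0.057 ] M.cw=0.094 off mm [-0.5714 -1.3054 -0.1989] qp [ 0.7774  0.6019 -0.5945  2.1213  1.315   0.1776 -0.2148]
tilt err deg 0.191908841341913
```

Emit:
play_rows(rows="0 0 0 0.34 0 -0.67 1;0 0 0 0.34 0 -0.67 1")

```text
t: 7.15
tcp_pos: [0.5847, -0.2189, 0.1086]
eef_rot: [1.157, 2.445, 0.274]
contact_force: [-4.0, -1.9, 4.8]
gripper_width: 0.0133
```

```bash
python3 rd.py
```

```text
t7.15 q=0.881 w=0.0133 F [-3.9793 -1.8713  4.8485] M [ 0.0647  0.619  -0.0501] M.cw=0.073 off mm [-0.5972 -1.2996 -0.2222] qp [ 0.7774  0.6019 -0.5944  2.1213  1.3145  0.1775 -0.2404]
tilt err deg 0.19528614467021288
```

Emit:
play_rows(rows="0 0 0 0.34 0 -0.67 1;0 0 0 0.34 0 -0.67 1")

```text
t: 7.35
tcp_pos: [0.5848, -0.2189, 0.1087]
eef_rot: [1.189, 2.431, 0.281]
contact_force: [-3.6, -0.6, 5.0]
gripper_width: 0.0135
```

```bash
python3 rd.py
python3 - <<'E'
from h import *
a=bot.snapshot('top');cv2.imwrite('pics/c_top.png',a)
b=cv2.imread('pics/top0.png');w=np.s_[215:250,375:410]
cv2.imwrite('pics/cmp.png',np.hstack([cv2.resize(x[w],None,fx=10,fy=10,interpolation=cv2.INTER_CUBIC) for x in(b,a)]))
E
```

```text
t7.35 q=0.908 w=0.0135 F [-3.5738 -0.601   4.9819] M [-0.0148  0.5663  0.0242] M.cw=-0.029 off mm [-0.5481 -1.316  -0.1895] qp [ 0.7774  0.6019 -0.5943  2.1211  1.3139  0.1775 -0.266 ]
tilt err deg 0.1927900086657647
```

View pics/cmp.png

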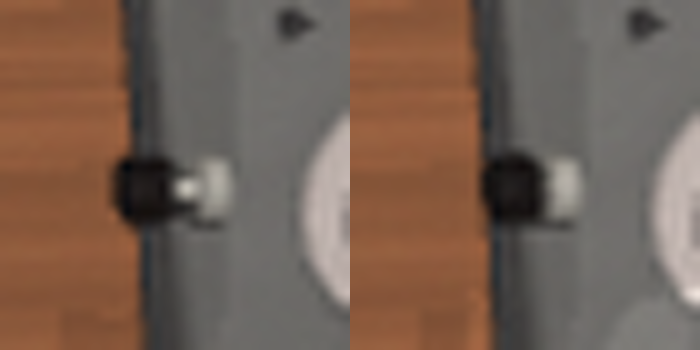

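The before/after crop shows the black button now close against the light collar (gap about 25 px before, about 5 px now, at 10x), so the plunger has dropped in at about 0.91 rad. I'll let go so the spring centres it.

Emit:
play_rows(rows="0 0 0 0 0 0 1;0 0 0 0 0 0 1.6;0 0 0 0 0 0 2.5;0 0 0 0 0 0 5;0 0 0 0 0 0 8.54;0 0 0 0 0 0 8.54;0 0 0 0 0 0 8.54")

```text
t: 8.1
tcp_pos: [0.5849, -0.2186, 0.1084]
eef_rot: [1.189, 2.432, 0.282]
contact_force: [-0.5, -0.2, -0.5]
gripper_width: 0.0811
```

```bash
python3 rd.py
python3 - <<'E'
from h import *
a=bot.snapshot('top');cv2.imwrite('pics/d_top.png',a)
w=np.s_[205:265,375:445]
cv2.imwrite('pics/d_z.png',cv2.resize(np.clip(a[w]*2.,0,255).astype(np.uint8),None,fx=10,fy=10,interpolation=cv2.INTER_CUBIC))
E
```

```text
t8.10 q=0.907 w=0.0811 F [-0.4747 -0.1586 -0.4902] M [0.0224 0.466  0.001 ] M.cw=0.009 off mm [-0.4119 -1.0438 -0.4508] qp [ 0.7771  0.6025 -0.5945  2.121   1.3142  0.1773 -0.2657]
tilt err deg 0.1965751610649166
```

View pics/d_z.png

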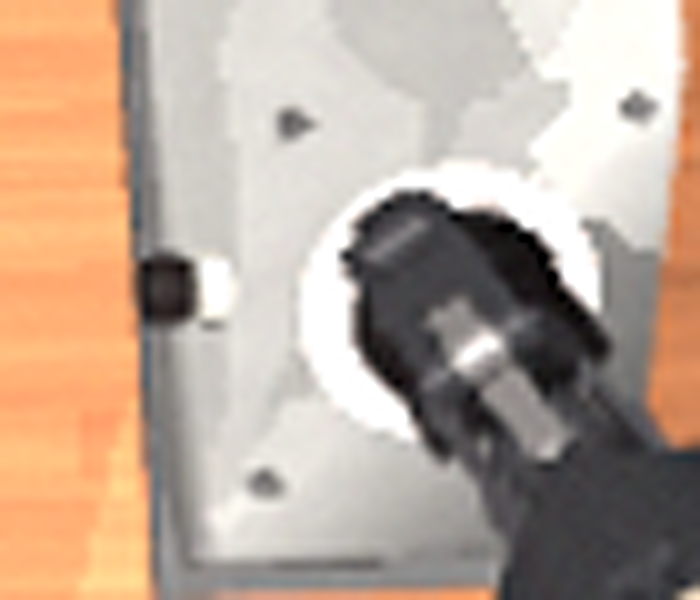

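The fingers are open and the button sits against the collar (about (165,290) in the crop). Next I retreat along the knob axis.

Emit:
play_rows(rows="-0.5 0 0.9 0 0 0 8.54;-0.5 0 0.9 0 0 0 8.54;-0.7 0 1.4 0 0 0 8.54;-0.9 0 1.8 0 0 0 8.54;-0.9 0 1.8 0 0 0 8.54;-1 0 2 0 0 0 8.54;-1 0 2 0 0 0 8.54;-1 0 3 0 0 0 8.54;-1 0 3 0 0 0 8.54;-1 0 3 0 0 0 8.54;0 0 0 0 0 0 8.54;0 0 0 0 0 0 8.54")

```text
t: 9.35
tcp_pos: [0.4996, -0.2195, 0.3065]
eef_rot: [1.19, 2.43, 0.28]
contact_force: [-0.5, 0.6, -1.0]
gripper_width: 0.0854
```

```bash
python3 rd.py
python3 - <<'E'
from h import *
a=bot.snapshot('top');cv2.imwrite('pics/e_top.png',a);cv2.imwrite('pics/e_scene.png',bot.snapshot('scene'))
b=cv2.imread('pics/top0.png');w=np.s_[205:265,380:445]
cv2.imwrite('pics/e_z.png',np.hstack([cv2.resize(np.clip(x[w]*2.5,0,255).astype(np.uint8),None,fx=6,fy=6,interpolation=cv2.INTER_CUBIC) for x in (b,a)]))
E
```

```text
t9.35 q=0.908 w=0.0854 F [-0.5003  0.5731 -0.9612] M [-0.0515  0.5391 -0.0111] M.cw=-0.014 off mm [-85.7311  -1.9685 197.6449] qp [ 1.4964  0.4077 -1.4148  2.027   0.5586  0.631   0.4649]
tilt err deg 0.21016779199987926
```

View pics/e_z.png

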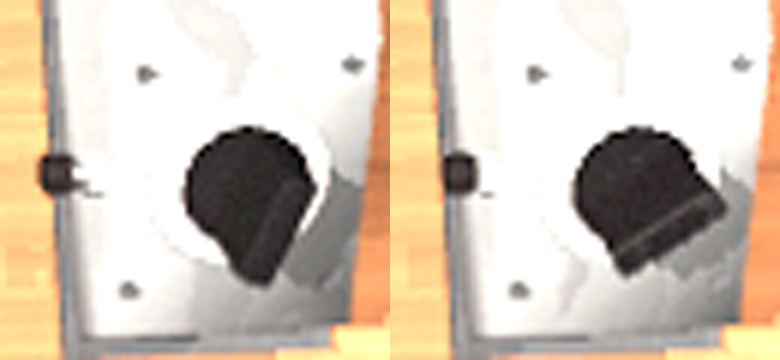

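View pics/e_top.png

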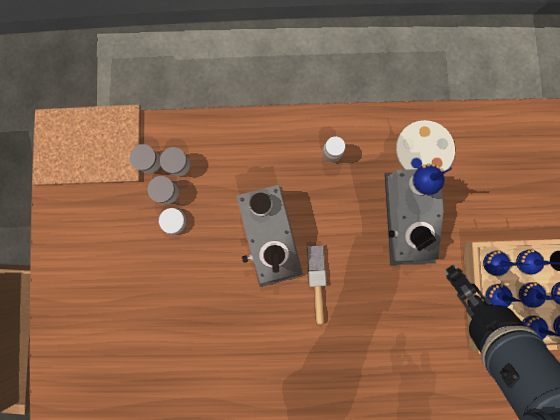

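View pics/e_scene.png

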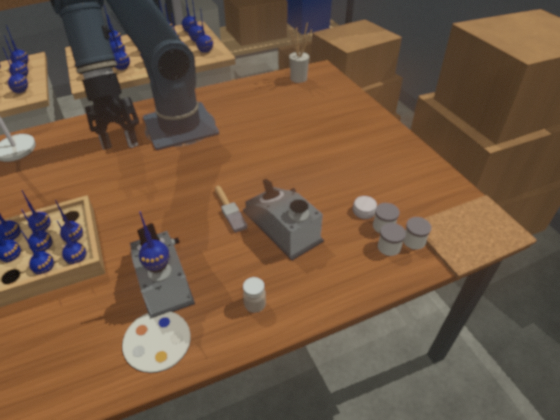

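Run:
```python
from h import *
for q in np.arange(.8,1.15,.05):
    e=proj('top',bar(q));d=e[1]-e[0];print(round(q,2),np.degrees(np.arctan2(d[0],-d[1])))
def btn(f):
    g=cv2.cvtColor(cv2.imread(f),cv2.COLOR_BGR2GRAY)[230:238,378:402].astype(float);r=g[1:6].mean(0);return r
for f in('top0','c_top','d_top','e_top'):
    print(f,btn(f'pics/{f}.png').astype(int))
a=proj('top',H(p,[[-.04,.06,.06],[-.04,.066,.06]]));print('6mm px',a[1]-a[0])
```

```text
0.8 50.15664325393817
0.85 52.62517335135491
0.9 55.07855015903262
0.95 57.52015450791642
1.0 59.95338889887148
1.05 62.38167001725576
1.1 64.80842246834405
top0 [ 97  97  96  97  97  95  96  93  54  18  25  24  23  26  67 113 118 134
 159 147 111 107 108 108]
c_top [ 99  99  98  98  98  97  97  97  98  93  38  19  26  24  22  28  77 138
 163 148 113 109 110 109]
d_top [ 99  99  99  98  99  97  97  96  98  94  57  17  25  25  22  20  60 129
 164 149 113 109 110 110]
e_top [ 98  97  97  96  97  95  96  95  96  93  56  16  24  24  23  19  59 127
 161 147 111 107 108 108]
6mm px [-2.5382  0.0756]
```

Run:
```python
import cv2,numpy as np
for f in('e_top',):
    a=cv2.imread(f'pics/{f}.png')[222:256,404:442]; a=np.clip(a.astype(float)*5,0,255).astype(np.uint8)
    cv2.imwrite('pics/f1.png',cv2.resize(a,None,fx=16,fy=16,interpolation=cv2.INTER_CUBIC))
```

```text
(no output)
```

View pics/f1.png

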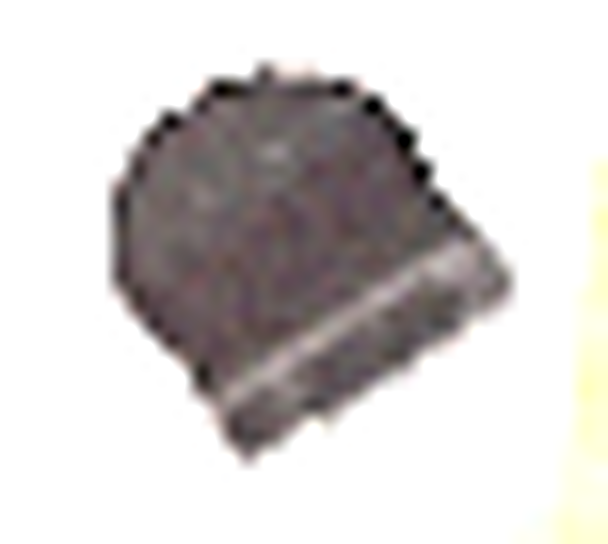

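Run:
```python
from h import *
P=proj('top',H(p,[[-.04,.07,z] for z in(.04,.05,.06)]));S=proj('scene',H(p,[[-.04,.07,z] for z in(.04,.05,.06)]));print(P,S)
# centroid matching via phase: ECC translation on button patch only
from scipy.ndimage import shift as sh
from scipy.optimize import minimize
def track(n,f0,f1,box,dirs):
    a=cv2.cvtColor(cv2.imread(f0),6).astype(float);b=cv2.cvtColor(cv2.imread(f1),6).astype(float)
    x0,y0,x1,y1=box
    def c(v):
        t=sh(a,(v[1],v[0]),order=3)[y0:y1,x0:x1];return ((t-b[y0:y1,x0:x1])**2).mean()
    r=minimize(c,dirs,method='Nelder-Mead');return r.x,r.fun
# background-free: darkness centroid
def cen(f,box,thr):
    g=cv2.cvtColor(cv2.imread(f),6).astype(float);x0,y0,x1,y1=box;w=np.clip(thr-g[y0:y1,x0:x1],0,None);Y,X=np.mgrid[y0:y1,x0:x1];return (w*X).sum()/w.sum(),(w*Y).sum()/w.sum(),w.sum()
for thr in(40,50,60,70):
    print(thr,[np.round(cen(f'pics/{f}.png',(384,227,397,242),thr),3) for f in('top0','c_top','d_top','e_top')],[np.round(cen(f'pics/{f}.png',(172,233,188,247),thr),3) for f in('scene0','e_scene')])
print('left edge match',track('top','pics/top0.png','pics/e_top.png',(385,229,391,240),[2.,0.]),track('top','pics/top0.png','pics/e_top.png',(386,229,394,240),[2.,0.]))
for n in('top','scene'):
    for z in (.04,.05,.06):
        q=proj(n,H(p,[[-.04,.07,z],[-.04,.071,z]]));print(n,z,'px per mm',np.linalg.norm(q[1]-q[0]),q[1]-q[0])
A,B=[cv2.imread(f'pics/{f}.png')[228:252,165:192] for f in('scene0','e_scene')]
cv2.imwrite('pics/g.png',np.hstack([cv2.resize(x,None,fx=14,fy=14,interpolation=cv2.INTER_CUBIC) for x in(A,B)]))
```

```text
[[385.1486 235.9058]
 [386.1372 235.756 ]
 [387.1449 235.6033]] [[181.2823 245.5305]
 [180.6286 242.9573]
 [179.967  240.3502]]
40 [array([388.892, 233.519, 509.   ]), array([390.623, 233.548, 509.   ]), array([390.947, 233.463, 544.   ]), array([390.941, 233.439, 545.   ])] [array([nan, nan,  0.]), array([177., 241.,   1.])]
50 [array([388.969, 233.578, 869.   ]), array([390.617, 233.516, 881.   ]), array([390.912, 233.473, 885.   ]), array([390.908, 233.462, 889.   ])] [array([178.7  , 240.025,  40.   ]), array([176.61 , 240.659,  41.   ])]
60 [array([ 388.989,  233.679, 1357.   ]), array([ 390.519,  233.539, 1349.   ]), array([ 390.825,  233.558, 1332.   ]), array([ 390.815,  233.543, 1351.   ])] [array([178.688, 239.788, 160.   ]), array([176.703, 240.566, 145.   ])]
70 [array([ 389.094,  233.767, 1996.   ]), array([ 390.457,  233.641, 1948.   ]), array([ 390.722,  233.623, 1940.   ]), array([ 390.722,  233.637, 1975.   ])] [array([178.624, 239.821, 351.   ]), array([176.619, 240.443, 323.   ])]
left edge match (array([1.7571, 0.1152]), np.float64(200.80518411154472)) (array([1.7423, 0.0283]), np.float64(211.15031387842282))
top 0.04 px per mm 0.41543720734064404 [-0.4153  0.0123]
top 0.05 px per mm 0.4193953814192581 [-0.4192  0.0125]
top 0.06 px per mm 0.4234287899324763 [-0.4232  0.0126]
scene 0.04 px per mm 0.3965539163620463 [ 0.3779 -0.1202]
scene 0.05 px per mm 0.39911056763074026 [ 0.3805 -0.1204]
scene 0.06 px per mm 0.40169785550304266 [ 0.3831 -0.1207]<stdin>:14: RuntimeWarning: invalid value encountered in scalar divide
```

View pics/g.png

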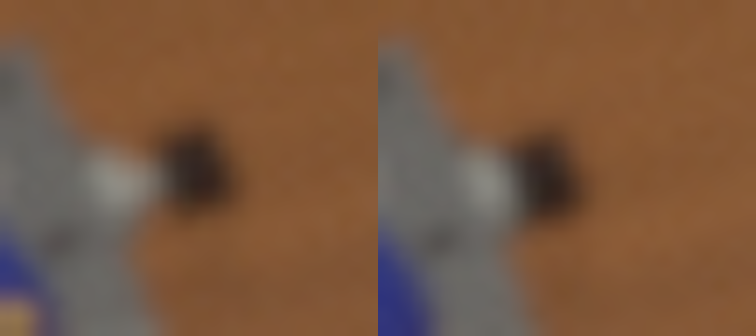

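The button has moved in about 4.9 mm in the top view and 5.2 mm in the scene view, and the bar stands at about 0.93 rad. That is at the edge of "fully in", and there is plenty of time. I'll re-grip gently and check whether the true middle lies a bit further on.

Run:
```python
from h import *
print([delta(h,.93) for h in (.16,.039)])
```

```text
[(array([ 3.0446,  0.1292, -8.793 ]), array([ 0.5973, -0.2658, -1.1604])), (array([  8.5379,   0.1174, -19.5741]), array([ 0.5973, -0.2658, -1.1604]))]
```

Emit:
play_rows(rows="1 0 -2.9 0.6 -0.2 -1.1 8.54;1 0 -2.9 0 0 0 8.54;1 0 -2.9 0 0 0 8.54;1 0 -2 0 0 0 8.54;1 0 -2 0 0 0 8.54;0.9 0 -1.8 0 0 0 8.54;0.9 0 -1.8 0 0 0 8.54;0.7 0 -1.3 0 0 0 8.54;0.5 0 -1 0 0 0 8.54;0.5 0 -1 0 0 0 8.54;0 0 0 0 0 0 8.54;0 0 0 0 0 0 8.54")

```text
t: 10.65
tcp_pos: [0.5847, -0.2176, 0.1097]
eef_rot: [1.213, 2.42, 0.291]
contact_force: [-0.0, 0.1, 0.2]
gripper_width: 0.0857
```

```bash
python3 rd.py; python3 -c "
from h import *
print(delta(.039,.93))"
```

```text
t10.65 q=0.927 w=0.0857 F [-0.0376  0.0637  0.1763] M [-0.0164  0.5102 -0.0183] M.cw=0.008 off mm [-0.6681 -0.0018  0.8304] qp [ 0.7976  0.6064 -0.6259  2.1218  1.3298  0.1933 -0.2994]
tilt err deg 0.1357536943589349
(array([0.0214, 0.0003, 0.0061]), array([-0.0255, -0.0885, -0.1769]))
```

Emit:
play_rows(rows="0 -0.12 -0.05 0 0 0 5;0 0 0 0 0 0 3;0 0 0 0 0 0 1.8;0 0 0 0 0 0 1;0 0 0 0 0 0 1;0 0 0 0 0 0 1", squeeze=40)

```text
t: 11.25
tcp_pos: [0.5848, -0.2201, 0.1102]
eef_rot: [1.215, 2.417, 0.29]
contact_force: [-3.1, -0.7, 4.9]
gripper_width: 0.0132
```

```bash
cat > btn.py <<'E'
from h import *
import sys
f=f'pics/{sys.argv[1]}.png';a=bot.snapshot('top');cv2.imwrite(f,a)
g=cv2.cvtColor(a,6).astype(float)
def cen(thr,x0=384,y0=227,x1=397,y1=242):
    w=np.clip(thr-g[y0:y1,x0:x1],0,None);Y,X=np.mgrid[y0:y1,x0:x1];return (w*X).sum()/w.sum()
print('btn mm',(cen(50)-388.969)/.42,(cen(60)-388.989)/.42)
E
python3 rd.py;python3 btn.py g1
```

```text
t11.25 q=0.929 w=0.0132 F [-3.1252 -0.7325  4.9131] M [ 0.0784  0.5413 -0.0742] M.cw=0.101 off mm [-0.5513 -2.5433  1.3553] qp [ 0.8023  0.6067 -0.6271  2.1204  1.3315  0.1935 -0.299 ]
tilt err deg 0.01471573897595585
btn mm 4.667419853225175 4.412155388471293
```

Emit:
play_rows(rows="0 0 0 0.45 0 -0.89 1;0 0 0 0 0 0 1")

```text
t: 11.5
tcp_pos: [0.5848, -0.2201, 0.1102]
eef_rot: [1.236, 2.408, 0.295]
contact_force: [-3.8, -1.2, 6.2]
gripper_width: 0.0133
```

```bash
python3 rd.py;python3 btn.py g2
```

```text
t11.50 q=0.947 w=0.0133 F [-3.773  -1.197   6.2064] M [-0.1064  0.6987  0.0947] M.cw=-0.133 off mm [-0.5625 -2.5587  1.3201] qp [ 0.8018  0.6066 -0.6265  2.1205  1.3318  0.1933 -0.3167]
tilt err deg 0.017848659674454346
btn mm 4.680434782608651 4.423184478647391
```

Emit:
play_rows(rows="0 0 0 0.45 0 -0.89 1;0 0 0 0 0 0 1")

```text
t: 11.75
tcp_pos: [0.5847, -0.2201, 0.1102]
eef_rot: [1.257, 2.398, 0.3]
contact_force: [-3.7, -1.0, 4.9]
gripper_width: 0.0131
```

```bash
python3 rd.py;python3 btn.py g3
```

```text
t11.75 q=0.963 w=0.0131 F [-3.6788 -1.0367  4.8685] M [-0.2361  0.7415  0.343 ] M.cw=-0.413 off mm [-0.6003 -2.5463  1.3126] qp [ 0.8014  0.6064 -0.626   2.1206  1.332   0.1932 -0.3337]
tilt err deg 0.024920891045089814
btn mm 4.697286821705472 4.4255783874376675
```

Past 0.95 rad the moment reverses (about -0.4 N m) and the button goes no deeper. So the plunger is at its bottom and the middle is at about 0.935 rad. I'll turn back to there and release.

Emit:
play_rows(rows="0 0 0 -0.68 0 1.34 1;0 0 0 0 0 0 1;0 0 0 0 0 0 1.8;0 0 0 0 0 0 3;0 0 0 0 0 0 5;0 0 0 0 0 0 8.54;0 0 0 0 0 0 8.54;0 0 0 0 0 0 8.54")

```text
t: 12.6
tcp_pos: [0.5849, -0.2198, 0.1099]
eef_rot: [1.225, 2.413, 0.293]
contact_force: [-0.1, -0.1, -0.2]
gripper_width: 0.0848
```

```bash
python3 rd.py;python3 btn.py g4
```

```text
t12.60 q=0.937 w=0.0848 F [-0.1459 -0.0874 -0.1572] M [ 0.0261  0.4762 -0.0033] M.cw=0.014 off mm [-0.419  -2.2669  1.052 ] qp [ 0.8046  0.6083 -0.6314  2.1202  1.3345  0.1961 -0.31  ]
tilt err deg 0.025503068610447772
btn mm 4.679143720980505 4.419443245576206
```

Emit:
play_rows(rows="-0.5 0 0.9 0 0 0 8.54;-0.5 0 0.9 0 0 0 8.54;-0.7 0 1.4 0 0 0 8.54;-0.9 0 1.8 0 0 0 8.54;-0.9 0 1.8 0 0 0 8.54;-1 0 2 0 0 0 8.54;-1 0 2 0 0 0 8.54;-1 0 3 0 0 0 8.54;-1 0 3 0 0 0 8.54;0 0 0 0 0 0 8.54;0 0 0 0 0 0 8.54")

```text
t: 13.75
tcp_pos: [0.5096, -0.2207, 0.2782]
eef_rot: [1.226, 2.411, 0.292]
contact_force: [-0.9, 0.4, -0.9]
gripper_width: 0.0852
```

```bash
python3 rd.py;python3 btn.py g5
python3 - <<'E'
import cv2,numpy as np
from h import bot
a=cv2.imread('pics/g5.png');b=cv2.imread('pics/top0.png');e=cv2.imread('pics/e_top.png')
s=bot.snapshot('scene');cv2.imwrite('pics/g5s.png',s);s0=cv2.imread('pics/scene0.png')
d=(cv2.absdiff(a,b).max(2)>40).astype(np.uint8);ds=(cv2.absdiff(s,s0).max(2)>40).astype(np.uint8)
for n,m in(('top',d),('scene',ds)):
    k,_,st,c=cv2.connectedComponentsWithStats(m,connectivity=8);print(n,[tuple(map(int,x)) for x in st[1:] if x[4]>3])
z=a[222:256,404:442];cv2.imwrite('pics/g6.png',cv2.resize(np.clip(z.astype(float)*5,0,255).astype(np.uint8),None,fx=14,fy=14,interpolation=cv2.INTER_CUBIC))
E
```

```text
t13.75 q=0.939 w=0.0852 F [-0.866   0.4371 -0.9203] M [-0.0448  0.4633  0.005 ] M.cw=-0.025 off mm [-75.6853  -3.1589 169.3018] qp [ 1.4085  0.437  -1.3285  2.0584  0.6461  0.57    0.3552]
tilt err deg 0.07552995501574575
btn mm 4.647177332471469 4.384783839241534
top [(417, 163, 12, 11, 39), (430, 164, 9, 5, 18), (440, 168, 3, 4, 8), (386, 231, 3, 7, 15), (392, 231, 3, 4, 10), (430, 231, 4, 3, 8), (430, 235, 4, 9, 16), (448, 240, 6, 5, 10), (415, 246, 3, 3, 6), (420, 248, 7, 5, 18), (440, 259, 120, 161, 9133), (480, 258, 5, 11, 26), (476, 261, 3, 6, 12), (484, 260, 19, 13, 154), (492, 271, 35, 23, 299), (500, 285, 3, 2, 6), (521, 286, 21, 19, 218), (536, 317, 3, 2, 6), (555, 320, 5, 8, 19), (550, 329, 5, 4, 13), (557, 330, 3, 4, 8), (546, 335, 14, 8, 84), (550, 344, 10, 11, 65)]
scene [(48, 0, 9, 13, 34), (113, 29, 37, 56, 358), (85, 36, 5, 5, 23), (179, 37, 19, 30, 150), (80, 38, 2, 3, 5), (70, 39, 49, 52, 1299), (87, 46, 6, 6, 28), (82, 48, 2, 4, 7), (86, 87, 55, 75, 2187), (51, 149, 4, 2, 4), (0, 156, 94, 40, 811), (36, 213, 10, 10, 59), (5, 215, 18, 15, 101), (18, 222, 8, 7, 38), (68, 223, 10, 9, 59), (150, 223, 7, 13, 47), (38, 227, 21, 14, 151), (137, 229, 6, 11, 39), (14, 233, 16, 15, 101), (174, 239, 3, 4, 9), (179, 238, 2, 4, 7), (48, 243, 16, 11, 82), (75, 242, 7, 5, 14), (162, 249, 6, 7, 27), (86, 253, 2, 2, 4), (141, 257, 8, 6, 34)]
```

View pics/g6.png

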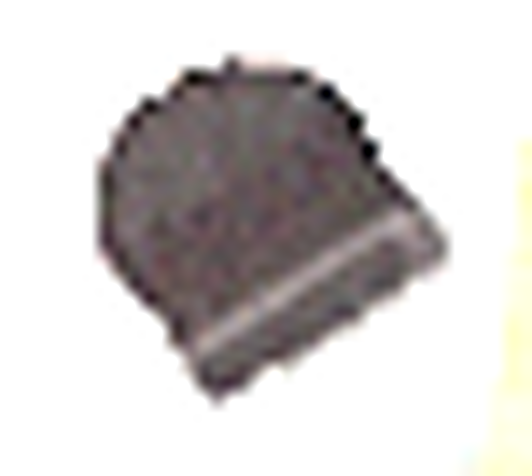

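View pics/g5.png

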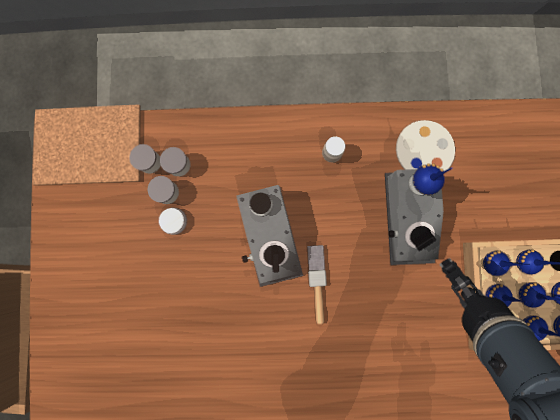

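```bash
python3 -c "
from rig import bot
print(bot.sign_off(), bot.state()['t'])"
```

```text
the job is handed in; nothing more can be done
the job is handed in; nothing more can be done
```

The loaded stand is the right-hand one. I gripped its knob and turned it clockwise from about 0.36 rad until the drag fell away near 0.76 and the plunger dropped in. I then let go so the spring could centre it, and handed in at about 13.9 s.

**Notch middle:** I re-gripped once to check. The moment on the tool reversed between 0.93 and 0.95 rad, reaching about -0.4 N m at 0.96, while the button went no deeper. I turned back to about 0.94, released and backed off. In the last picture the bar stands at about that angle.

**Plunger depth:** The views disagreed slightly. The button had moved in by 4.4 to 4.9 mm in the top view and about 5.2 mm in the scene view, which is at the edge of the stated 5 to 7 mm. I took it as fully in because the depth stayed the same while I turned the knob through the middle.

**Forward pull:** The pull I felt before the middle was only about 0.2 N m after allowing for drag, weaker than the stated 0.3 to 0.9 N m.

**Everything else:** Comparing the first and last pictures, the empty stand, jar, brush and tin showed no change. The only change at the glass is that it turned with its seat. Some changes showed around the tray of ornaments on the right, which I put down to the arm and its shadow but did not check further.

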